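Close the spice box: wedge its dovetail lid home and pin it

ROBOT

A 6-joint arm with a two-finger parallel gripper is mounted at the origin on the work surface. World frame = base frame: x ahead of the robot, y to its left, z up, the work surface at z = 0. Lengths are in m, angles in rad, forces in N, time in s.
With the tool pointing down it reaches from about 0.375 to 0.975 m from the base axis. Payload 3.8 kg.
Tool frame: the origin (TCP) lies midway between the tips of the shut fingers; the grasp point (between the pads) lies 19 mm behind it; z points along the fingers, y is the line along which they close (so a half turn about z gives the same grasp; the last joint's range is limited). The gripper opens to 85 mm and grips with 20 to 120 N. Pads are 22 mm wide; open, the fingers measure 114 mm over their backs; the gripper's body (76 mm by 85 mm) begins 54 mm behind the grasp point. The pads swing forward as they close: fully open they stand 13 mm farther back than shut.
Start: joints at [-1.194, 0.264, 1.604, -0, 1.274, -0.037], TCP at [0.271, -0.618, 0.231] pointing down, gripper open.
Joint ranges: [-2.63, 2.63], [-0.94, 2.18], [0.31, 2.57], [-1.31, 4.45], [0, 2.66], [-2.55, 2.55]. Speed limits (rad/s): [2.57, 2.57, 3.14, 3.14, 3.14, 3.14].

INTERFACE

Orientations are given as a rotation vector (axis times angle).
In Python, from workcell import bot, imaging gives the robot as it stands.
- The arm moves only by the tool step_arm, never from a script. Its argument "series" is a list of rows, each an object of numbers: "grip": the closure, from -1 (fully open) to 1 (shut); "x", "y", "z": the shift along the tool's x, y, z normalised to -1 to 1, where 1 is 500 mm; "ax", "ay", "az": the turn, a rotation vector about the tool's x, y, z normalised to -1 to 1, where 1 is 30 degrees. A call has 1 to 12 rows; each row is the pose to reach, as a shift and turn from the pose commanded when the call began, along the tool's axes at that moment; what a row does not reach only later rows make up. A row lasts 1/10 s, in which the tool goes at most 50 mm and 8.59 degrees, less where a joint would pass 70% of its speed; a pose out of reach is approached as far as the arm can. A call with a number of a shift or a turn outside -1 to 1 is refused whole. A call with a gripper value outside its range is refused whole. The fingers move at their own pace and stop on an object; "force" is the grip in N (left out, the last holds). Time passes only in rows, so rows that repeat a pose let the fingers close. It gives the time, the measured TCP pose, the force, the opening and the grip force at its end, in the units of the state.
- bot.read_state(): the state, without advancing time (a new reading comes with each control period).
- imaging.read_camera(name): name is "scene" or "top" or "wrist"; returns a dict with "img" (400x640x3 uint8, red, green, blue), "fx", "fy", "cx", "cy" (pixels), "k1" (the pictures are not rectified: a ray, as slopes to the right and down, at radius r is drawn at 1 + k1 r^2 times it, then the intrinsics apply), "R" (3x3) and "t" (3): a world point X has camera coordinates R X + t. Camera axes: x right, y down, z forward; pixel columns grow to the right and rows downward; lengths in m; the calibration is good to about 2 mm. A picture is of the moment at which its call begins. There is no depth.
- bot.finish_job(): hands the job in; it is judged then, once.
The state is a dict: "time": time; "q": joint angles; "joint_vel": joint speeds; "joint_torque": joint torques, N m; "tool_pos": TCP position; "tcp_rot": TCP orientation; "wrist_force": force on the tool from outside, world axes, zero at the start; "torque": the same for the moment, N m; "width": opening from 0.0 (shut) to 1.0 (fully open); "grip_force": force on a finger pad.
Only numpy, scipy, OpenCV 4.12 (cv2) and the standard library are available. Lean on these libraries where they do the work, as an engineer would, in place of code of your own. Each camera call takes 0.05 s, during which the arm holds its last target. There are 200 camera calls.

TASK

Close the wooden spice box: pick up its tapered lid, slide it narrow end first along the box's dovetail ways and push it firmly until it wedges tight and the holes of the two steel knuckles line up. Then take the pin from its block and put it down through both knuckles until its knob rests on the lid's knuckle. Do not knock over or shove aside the grinder, the shakers or the dish.

Things in the scene. Friction and masses are not known exactly. Their poses are not given: they have to be found in the camera images.
- box: Wooden spice box, screwed down, 157 x 124 x 60 mm, upright on the plank ledge (top 18 mm above the work surface). Its x axis is the slide direction, from the open mouth (front face x = -72 mm) to the back wall (inner face x = +73.5 mm). Floor of the ways at z = 46 mm; undercut rails up to z = 60 mm. Origin: on its underside, below point box_home. A steel knuckle, 30 x 44 x 26 mm, juts out in front, top z = 44 mm.
- box_home (a point): Where the lid's origin lies when home (box frame 0, 0, 46 mm), with the box's axes. The gap between the rails has a half width of 40 mm - 0.105 * x at floor level, 5.1 mm less at the top. The lid wedges at about x = 0, and gives less than 1 mm more under a 15 N push, and then stays jammed there when let go; until then it moves with a few newtons. Let it float sideways while pushing: held stiffly off-centre it binds early.
- box_entry (a point): 75 mm before box_home, at floor level of the ways (box frame -75, 0, 46 mm). With its origin here the lid fits down between the rails from above with 2.7 mm play per side; less than 50 mm before home it can only slide.
- box_hole (a point): Centre of the vertical 13.5 mm through hole of the box's steel knuckle, at the knuckle's top; in the box frame at (-85.5, 0, 44) mm. The hole is 26 mm deep, open below.
- lid: Loose wooden dovetail lid, 0.2 to 0.4 kg, starts flat on the planks, grip up. Plate 140 mm long (x -70 to +70), 14 mm thick; underside half width 40 mm - 0.105 * x (narrow nose at +x goes in first), top 5.1 mm less. Origin: middle of the underside. Grip block on top of the middle: 24 (x) x 40 (y) mm, z = 14 to 48 mm. Steel knuckle plate 44 mm wide, 14 thick, at the wide end to x = -103 mm.
- lid_hole (a point): Centre of the vertical 13.5 mm through hole in the lid's steel knuckle, at its top face; in the lid frame at (-86, 0, 14) mm.
- pin: Loose steel pin with a wooden knob, upright, about 60 g, 80 mm long. Origin: tip (lower end), z along the pin to the knob. Shaft 10 mm diameter and 46 mm long, coned over its last 8 mm; knob 24 mm diameter, from z = 46 to 80 mm. It starts hanging in the hole of its block, knob resting on the block. Seated in the box, its tip is at z = 14 mm of the box frame.
- pin_tip (a point): Lower tip of the pin, on its axis.
- stand: Wooden block 60 x 60 x 56 mm, fixed on the planks, with the 14.5 mm hole in which the pin starts. Origin: middle of its underside.
- grinder: Red plastic pepper grinder, 160 mm tall, 56 mm diameter, loose, on one side of the box, towards its back or its mouth. Origin: centre of its foot.
- shaker_a: Amber glass shaker with aluminium cap, 95 mm tall, 44 mm diameter, loose, on the other side of the box. Origin: centre of its foot.
- shaker_b: The same kind of shaker, loose, standing about 80 mm from the pin's block. Origin: centre of its foot.
- dish: White melamine dish, 120 mm diameter, 35 mm tall, loose, on the far part of the ledge. Origin: centre of its foot.
Not all that is in view belongs to the job. What is meant by the pin is not green, and is the smaller of those in its own colour.

How it is judged:
By the outcome, as a careful person would: the job done as asked, in the order asked, and still so for the second after the job is handed in, with the robot touching nothing.
It also fails if it takes over 70 s, if anything falls off the work surface, if the arm or the gripper's body presses on something with over 40 N, if the wrist force passes 120 N, or if a joint passes its speed limit or range.

## Working session

There is one attempt and no reset: what is moved stays moved. The work goes in short steps, Python scripts to look and compute and a tool call to move; the robot and the scene stay as the last step left them, time stands still between calls to the robot, and variables do not carry over. Pictures are saved under pics/ and viewed, at most 10 in all, crops included, and the job is handed in when it is done.

Besides the shell and the picture viewer there is one more tool, called after "Emit:" as name([rows], argument=value, ...), one row to a line, values as JSON. step_arm: Moves the arm, as the interface text tells. Scaled input: -1 to 1 covers 500 mm each way for a shift and 30 degrees each way for a turn. Its arguments: {"type":"object","properties":{"series":{"type":"array","items":{"type":"object","properties":{"grip":{"type":"number"},"x":{"type":"number","minimum":-1,"maximum":1},"y":{"type":"number","minimum":-1,"maximum":1},"z":{"type":"number","minimum":-1,"maximum":1},"ax":{"type":"number","minimum":-1,"maximum":1},"ay":{"type":"number","minimum":-1,"maximum":1},"az":{"type":"number","minimum":-1,"maximum":1}}}},"force":{"type":"number"}},"required":["series"]}

```bash
mkdir -p pics; cat > h.py <<'E'
import numpy as np, cv2
from workcell import bot, imaging
from scipy.spatial.transform import Rotation as Ro
def cam(n):
    c=imaging.read_camera(n); return c
def save(c,f,crop=None,s=1):
    im=c["img"][:,:,::-1]
    if crop: x0,y0,x1,y1=crop; im=im[y0:y1,x0:x1]
    if s!=1: im=cv2.resize(im,None,fx=s,fy=s,interpolation=cv2.INTER_CUBIC)
    cv2.imwrite("pics/"+f,im)
def dist(c): return np.array([[c["fx"],0,c["cx"]],[0,c["fy"],c["cy"]],[0,0,1.]]),np.array([c["k1"],0,0,0,0.])
def px2w(c,uv,z):
    K,d=dist(c); 
    n=cv2.undistortPointsIter(np.array([[uv]],float),K,d,None,None,(3,50,1e-9))[0,0]
    R=np.array(c["R"]);t=np.array(c["t"]); r=R.T@np.array([n[0],n[1],1]); o=-R.T@t
    return o+r*(z-o[2])/r[2]
def w2px(c,X):
    K,d=dist(c); R=np.array(c["R"]);t=np.array(c["t"])
    return cv2.projectPoints(np.array(X,float).reshape(-1,1,3),cv2.Rodrigues(R)[0],t,K,d)[0][:,0]
E
python3 - <<'E'
from h import *
import pickle
for n in ("scene","top","wrist"):
    c=cam(n); save(c,n+"0.png"); pickle.dump(c,open(n+"0.pkl","wb"))
    print(n,c["fx"],c["k1"],-np.array(c["R"]).T@c["t"])
print(bot.read_state())
E
```

```text
scene 362.1543244201329 0.010170500662896367 [ 0.81747742 -0.55739767  0.79500537]
top 431.04722035508064 -0.12019844722958974 [ 0.28378997 -0.0087874   1.18472945]
wrist 283.95097155789506 0.006090405217415957 [ 0.33722703 -0.58837297  0.37332714]
{'time': 0.15, 'q': array([-1.19391748e+00,  2.64621539e-01,  1.60507821e+00,  5.46326447e-06,
        1.27366517e+00, -3.69358842e-02]), 'joint_vel': array([-0.00080071, -0.00262258, -0.00388493,  0.00014121,  0.00152027,
        0.00219912]), 'joint_torque': array([ 4.10004723e-04, -5.15906131e+01, -3.67958915e+01, -9.45783790e-05,
        8.03088391e-03,  1.43812497e-05]), 'tool_pos': array([ 0.27119118, -0.61751119,  0.23021041]), 'tcp_rot': array([-3.07287554e+00, -6.45029139e-01,  4.62560483e-04]), 'wrist_force': array([-0.3483813 , -0.33474016, -0.45382464]), 'torque': array([ 0.00509299,  0.04232176, -0.0229429 ]), 'grip_force': 0.0, 'width': 1.000562406402894}
```

View pics/scene0.png

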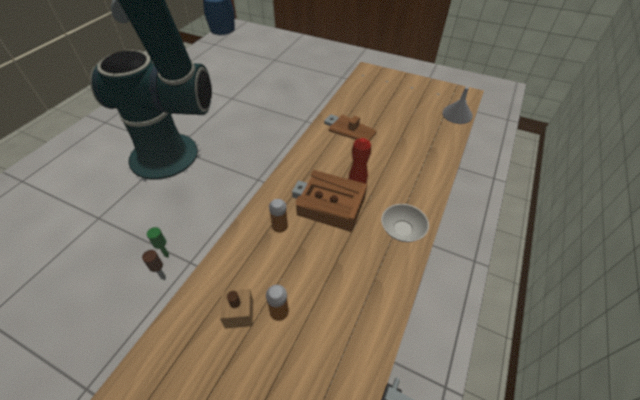

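View pics/top0.png

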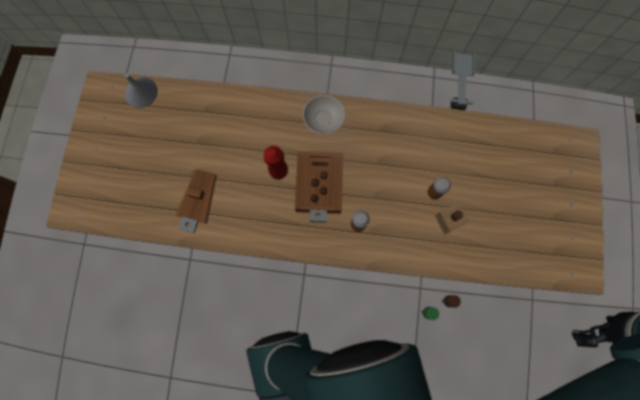

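```bash
python3 - <<'E'
import pickle,cv2,numpy as np
t=pickle.load(open("top0.pkl","rb"))["img"][:,:,::-1]; s=pickle.load(open("scene0.pkl","rb"))["img"][:,:,::-1]
r=lambda im,x0,y0,x1,y1,f:cv2.resize(im[y0:y1,x0:x1],None,fx=f,fy=f,interpolation=cv2.INTER_CUBIC)
a=r(t,170,160,220,240,5)   # lid 250x400
b=r(t,290,145,350,225,5)   # box 300x400
c=r(t,420,170,470,250,5)   # stand 250x400
d=r(s,290,105,390,235,0+4) 
cv2.imwrite("pics/c1.png",np.hstack([a,b,c]))
e=r(s,210,270,300,340,4) #360x280
g=r(s,310,105,390,145,5) #400x200
f=r(s,285,165,375,235,4) #360x280
z=np.zeros((500,800,3),np.uint8); z[:280,:360]=e; z[:280,400:760]=f; z[290:490,:400]=g
cv2.imwrite("pics/c2.png",z)
E
```

```text
(no output)
```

View pics/c1.png

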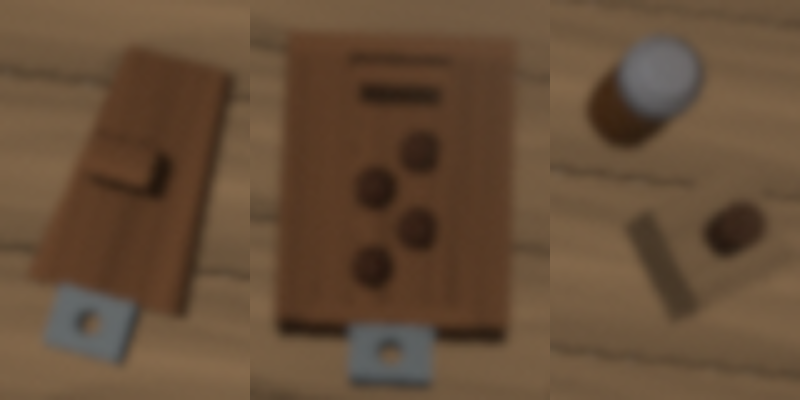

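View pics/c2.png

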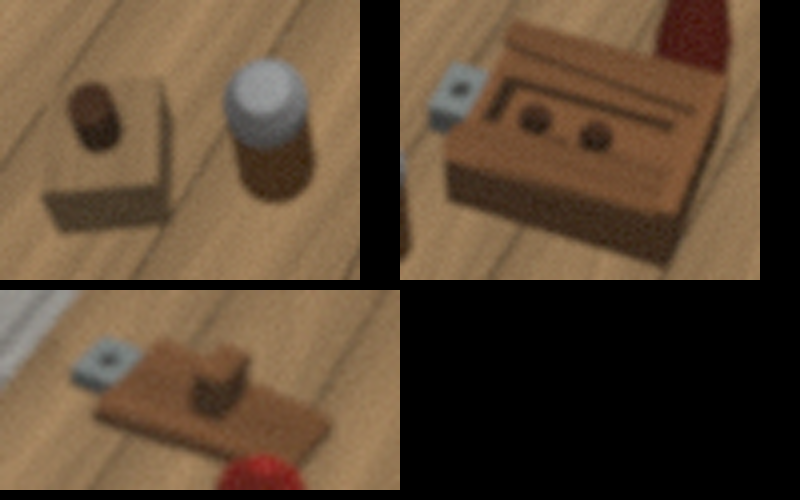

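```bash
python3 - <<'E'
from h import *
import pickle
t=pickle.load(open("top0.pkl","rb"));s=pickle.load(open("scene0.pkl","rb"))
P=lambda n,c,u,z:print(n,px2w(c,u,z).round(4))
T=lambda x,y,ox,oy:(ox+x/5,oy+y/5)
P("lidhole t",t,T(89,322,170,160),.032);P("lidhole s",s,(310+108/5,105+(358-290)/5),.032)
P("grip t",t,T(124,162,170,160),.066);P("grip s",s,(310+220/5,105+(365-290)/5),.066)
P("noseL",t,T(130,46,170,160),.032);P("noseR",t,T(231,75,170,160),.032)
P("wideL",t,T(31,275,170,160),.025);P("wideR",t,T(185,315,170,160),.025)
P("boxhole t",t,T(141,352,290,145),.062);P("boxhole s",s,(285+60/4,165+90/4),.062)
for n,x,y in(("BL",40,35),("BR",265,40),("FL",28,322),("FR",255,332)):P(n,t,T(x,y,290,145),.078)
for n,x,y in(("s c1",115,22),("s c2",325,70),("s c3",272,212),("s c4",48,160)):P(n,s,(285+x/4,165+y/4),.078)
P("knob t",t,T(195,218,420,170),.108);P("knob s",s,(210+90/4,270+95/4),.108)
P("shA",t,(360,219),.113);P("shB",t,T(110,75,420,170),.113)
P("grinder top",t,(274,154),.178);P("dish",t,(324,114),.053)
E
```

```text
lidhole t [0.4199 0.3736 0.032 ]
lidhole s [0.4202 0.376  0.032 ]
grip t [0.504  0.3597 0.066 ]
grip s [0.5066 0.3594 0.066 ]
noseL [0.5771 0.3803 0.032 ]
noseR [0.5673 0.3199 0.032 ]
wideL [0.4424 0.4135 0.025 ]
wideR [0.4313 0.3233 0.025 ]
boxhole t [0.4833 0.0222 0.062 ]
boxhole s [0.485  0.0223 0.062 ]
BL [0.6462 0.0972 0.078 ]
BR [ 0.6582 -0.0238  0.078 ]
FL [0.4891 0.0823 0.078 ]
FR [ 0.4982 -0.0361  0.078 ]
s c1 [0.4969 0.0833 0.078 ]
s c2 [0.6448 0.1045 0.078 ]
s c3 [ 0.6584 -0.0232  0.078 ]
s c4 [ 0.5137 -0.0475  0.078 ]
knob t [ 0.5229 -0.3378  0.108 ]
knob s [ 0.5186 -0.3331  0.108 ]
shA [ 0.4778 -0.085   0.113 ]
shB [ 0.5919 -0.2878  0.113 ]
grinder top [0.6013 0.1455 0.178 ]
dish [0.7756 0.0418 0.053 ]
```

```bash
cat >> h.py <<'E'
def plan(x,y,z,head):  # head: world heading of tool x, deg, tool down
    s=bot.read_state(); R0=Ro.from_rotvec(s["tcp_rot"]); h=np.radians(head)
    R1=Ro.from_matrix(np.array([[np.cos(h),np.sin(h),0],[np.sin(h),-np.cos(h),0],[0,0,-1]]).T.T)
    d=R0.inv().apply(np.array([x,y,z])-s["tool_pos"])/.5
    a=np.degrees((R0.inv()*R1).as_rotvec())/30
    print("xyz",d.round(4),"a",a.round(4),"| t",round(s["time"],2),"pos",s["tool_pos"].round(4),"F",s["wrist_force"].round(1),"w",round(s["width"],3),"gf",round(s["grip_force"],1))
E
python3 -c "
from h import *
plan(.4,-.1,.26,52);plan(.505,.36,.26,80)"
```

```text
xyz [ 0.6521 -0.8442 -0.058 ] a [-0.0033 -0.001  -0.943 ] | t 0.15 pos [ 0.2712 -0.6175  0.2302] F [-0.3 -0.3 -0.5] w 1.001 gf 0.0
xyz [ 1.2143 -1.6021 -0.0567] a [-3.0000e-03 -1.8000e-03 -1.8763e+00] | t 0.15 pos [ 0.2712 -0.6175  0.2302] F [-0.3 -0.3 -0.5] w 1.001 gf 0.0
```

Emit:
step_arm([
  {"x":0.65,"y":-0.84,"z":-0.06,"az":-0.94,"grip":-1},
  {"x":0.65,"y":-0.84,"z":-0.06,"az":-0.94,"grip":-1},
  {"x":0.65,"y":-0.84,"z":-0.06,"az":-0.94,"grip":-1},
  {"x":0.65,"y":-0.84,"z":-0.06,"az":-0.94,"grip":-1},
  {"x":0.65,"y":-0.84,"z":-0.06,"az":-0.94,"grip":-1},
  {"x":0.65,"y":-0.84,"z":-0.06,"az":-0.94,"grip":-1},
  {"x":0.65,"y":-0.84,"z":-0.06,"az":-0.94,"grip":-1},
  {"x":0.65,"y":-0.84,"z":-0.06,"az":-0.94,"grip":-1},
  {"x":0.65,"y":-0.84,"z":-0.06,"az":-0.94,"grip":-1},
  {"x":0.65,"y":-0.84,"z":-0.06,"az":-0.94,"grip":-1},
  {"x":0.65,"y":-0.84,"z":-0.06,"az":-0.94,"grip":-1},
  {"x":0.65,"y":-0.84,"z":-0.06,"az":-0.94,"grip":-1},
])

```text
validation failed for argument at $.se...
```

```bash
python3 -c "
from h import *
plan(.493,.29,.22,80)"
```

```text
xyz [ 1.136  -1.4834  0.0231] a [-3.0000e-03 -1.8000e-03 -1.8763e+00] | t 0.15 pos [ 0.2712 -0.6175  0.2302] F [-0.3 -0.3 -0.5] w 1.001 gf 0.0
```

Emit:
step_arm([
  {"x":0.1,"y":-0.08,"z":-0.06,"ax":0.0,"ay":0.0,"az":-0.2,"grip":-1.0},
])

```text
time: 0.25
tool_pos: [0.2895, -0.5787, 0.2475]
tcp_rot: [-3.031, -0.8, 0.005]
wrist_force: [0.8, 0.7, -0.9]
width: 1.001
grip_force: 0.0
```

```bash
python3 -c "
from h import *
plan(.4,-.1,.26,52)"
```

```text
xyz [ 0.6649 -0.7236 -0.0208] a [-1.350e-02 -4.000e-04 -7.472e-01] | t 0.25 pos [ 0.2895 -0.5787  0.2475] F [ 0.8  0.7 -0.9] w 1.001 gf 0.0
```

Emit:
step_arm([
  {"x":0.66,"y":-0.72,"z":-0.02,"ax":0,"ay":0,"az":-0.75,"grip":-1},
  {"x":0.66,"y":-0.72,"z":-0.02,"ax":0,"ay":0,"az":-0.75,"grip":-1},
  {"x":0.66,"y":-0.72,"z":-0.02,"ax":0,"ay":0,"az":-0.75,"grip":-1},
  {"x":0.66,"y":-0.72,"z":-0.02,"ax":0,"ay":0,"az":-0.75,"grip":-1},
  {"x":0.66,"y":-0.72,"z":-0.02,"ax":0,"ay":0,"az":-0.75,"grip":-1},
  {"x":0.66,"y":-0.72,"z":-0.02,"ax":0,"ay":0,"az":-0.75,"grip":-1},
  {"x":0.66,"y":-0.72,"z":-0.02,"ax":0,"ay":0,"az":-0.75,"grip":-1},
  {"x":0.66,"y":-0.72,"z":-0.02,"ax":0,"ay":0,"az":-0.75,"grip":-1},
  {"x":0.66,"y":-0.72,"z":-0.02,"ax":0,"ay":0,"az":-0.75,"grip":-1},
  {"x":0.66,"y":-0.72,"z":-0.02,"ax":0,"ay":0,"az":-0.75,"grip":-1},
  {"x":0.66,"y":-0.72,"z":-0.02,"ax":0,"ay":0,"az":-0.75,"grip":-1},
  {"x":0.66,"y":-0.72,"z":-0.02,"ax":0,"ay":0,"az":-0.75,"grip":-1},
])

```text
time: 1.45
tool_pos: [0.4006, -0.101, 0.2624]
tcp_rot: [2.819, 1.386, -0.001]
wrist_force: [0.7, -1.2, 0.1]
width: 0.998
grip_force: 0.0
```

```bash
python3 -c "
from h import *
plan(.493,.29,.24,80)"
```

```text
xyz [ 0.7323 -0.3309  0.0443] a [ 1.000e-04  1.100e-03 -9.206e-01] | t 1.45 pos [ 0.4006 -0.101   0.2624] F [ 0.7 -1.2  0.1] w 0.998 gf 0.0
```

```bash
python3 -c "
from h import *
import pickle
c=cam('wrist');save(c,'w1.png');pickle.dump(c,open('w1.pkl','wb'))
print(w2px(c,[[.484,.0222,.062],[.569,.0297,.064]]), np.array(c['R'])[2])"
```

```text
[[310.09267629  44.26739074]
 [371.27746843 -20.18541328]] [-0.17397126 -0.22426306 -0.95887438]
```

Emit:
step_arm([
  {"x":0.73,"y":-0.33,"z":0.04,"ax":0,"ay":0,"az":-0.92,"grip":-1},
  {"x":0.73,"y":-0.33,"z":0.04,"ax":0,"ay":0,"az":-0.92,"grip":-1},
  {"x":0.73,"y":-0.33,"z":0.04,"ax":0,"ay":0,"az":-0.92,"grip":-1},
  {"x":0.73,"y":-0.33,"z":0.04,"ax":0,"ay":0,"az":-0.92,"grip":-1},
  {"x":0.73,"y":-0.33,"z":0.04,"ax":0,"ay":0,"az":-0.92,"grip":-1},
  {"x":0.73,"y":-0.33,"z":0.04,"ax":0,"ay":0,"az":-0.92,"grip":-1},
  {"x":0.73,"y":-0.33,"z":0.04,"ax":0,"ay":0,"az":-0.92,"grip":-1},
  {"x":0.73,"y":-0.33,"z":0.04,"ax":0,"ay":0,"az":-0.92,"grip":-1},
  {"x":0.73,"y":-0.33,"z":0.04,"ax":0,"ay":0,"az":-0.92,"grip":-1},
  {"x":0.73,"y":-0.33,"z":0.04,"ax":0,"ay":0,"az":-0.92,"grip":-1},
  {"x":0.73,"y":-0.33,"z":0.04,"ax":0,"ay":0,"az":-0.92,"grip":-1},
])

```text
time: 2.6
tool_pos: [0.4943, 0.2858, 0.242]
tcp_rot: [2.412, 2.013, -0.002]
wrist_force: [-1.1, 0.3, -0.3]
width: 0.996
grip_force: 0.0
```

```bash
python3 -c "
from h import *
import pickle
c=cam('wrist');pickle.dump(c,open('w2.pkl','wb'))
print(w2px(c,[[.42,.375,.032],[.505,.36,.066]]), np.array(c['R'])[2])
a=pickle.load(open('w1.pkl','rb'))['img'][:,:,::-1]; b=c['img'][:,:,::-1]
cv2.imwrite('pics/w12.png',np.hstack([b[:,120:520],a[:,140:540]]))
plan(.505,.36,.12,80)"
```

```text
[[243.72641818 116.01985435]
 [316.00958006 115.33611942]] [-0.05248718 -0.27940914 -0.95873648]
xyz [ 0.1502 -0.0054  0.2445] a [-0.0006  0.0017 -0.0113] | t 2.65 pos [0.4942 0.2857 0.2423] F [-0.2 -0.9 -0.2] w 1.0 gf 0.0
```

View pics/w12.png

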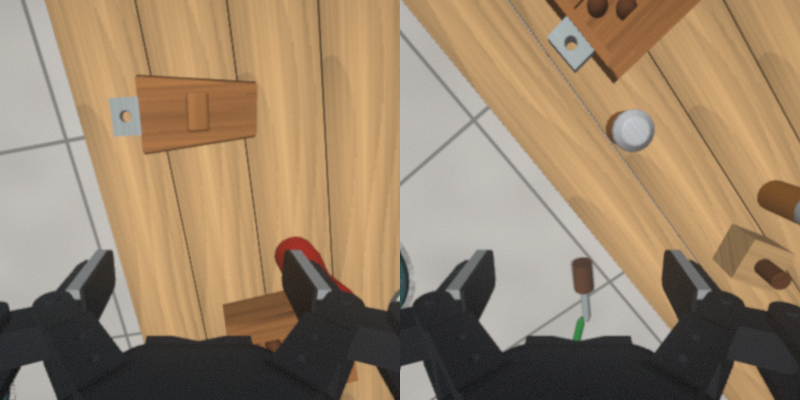

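```bash
python3 -c "
from h import *
import pickle
w2=pickle.load(open('w2.pkl','rb'));w1=pickle.load(open('w1.pkl','rb'))
h=px2w(w2,(246,117),.032);g=px2w(w2,(318,111.5),.066);print(h,g,np.degrees(np.arctan2(*(g-h)[[1,0]])),np.hypot(*(g-h)[:2]))
print([px2w(w2,p,.032) for p in((376,82),(376,134.5),(257,76),(264.5,153))])
print(px2w(w1,(311,43),.062))
L=g[:2]*.5+.5*(h[:2]+.086*np.array([np.cos(-.175),np.sin(-.175)]));print(L)
plan(L[0],L[1],.042,80)"
```

```text
[0.42237889 0.37343136 0.032     ] [0.50781269 0.3634751  0.066     ] -6.647134145576754 0.08601197696434816
[array([0.57938748, 0.38387301, 0.032     ]), array([0.57217255, 0.32535897, 0.032     ]), array([0.44611919, 0.41478213, 0.032     ]), array([0.43411066, 0.32804881, 0.032     ])]
[0.48553189 0.0225619  0.062     ]
[0.50743903 0.36096658]
xyz [ 0.1531 -0.0009  0.4005] a [-0.0006  0.0017 -0.0113] | t 2.65 pos [0.4942 0.2857 0.2423] F [-0.2 -0.9 -0.2] w 1.0 gf 0.0
```

```bash
python3 -c "
from h import *
plan(.5075,.3625,.12,82.6);plan(.5075,.3625,.037,82.6)"
```

```text
xyz [ 0.156  -0.0013  0.2445] a [-0.0006  0.0016 -0.0979] | t 2.65 pos [0.4942 0.2857 0.2423] F [-0.2 -0.9 -0.2] w 1.0 gf 0.0
xyz [ 0.1562 -0.0013  0.4105] a [-0.0006  0.0016 -0.0979] | t 2.65 pos [0.4942 0.2857 0.2423] F [-0.2 -0.9 -0.2] w 1.0 gf 0.0
```

Emit:
step_arm([
  {"x":0.156,"y":-0.001,"z":0.24,"ax":0,"ay":0,"az":-0.098,"grip":-1},
  {"x":0.156,"y":-0.001,"z":0.24,"ax":0,"ay":0,"az":-0.098,"grip":-1},
  {"x":0.156,"y":-0.001,"z":0.24,"ax":0,"ay":0,"az":-0.098,"grip":-1},
  {"x":0.156,"y":-0.001,"z":0.24,"ax":0,"ay":0,"az":-0.098,"grip":-1},
  {"x":0.156,"y":-0.001,"z":0.33,"ax":0,"ay":0,"az":-0.098,"grip":-1},
  {"x":0.156,"y":-0.001,"z":0.38,"ax":0,"ay":0,"az":-0.098,"grip":-1},
  {"x":0.156,"y":-0.001,"z":0.41,"ax":0,"ay":0,"az":-0.098,"grip":-1},
  {"x":0.156,"y":-0.001,"z":0.41,"ax":0,"ay":0,"az":-0.098,"grip":-1},
], force=60)

```text
time: 3.45
tool_pos: [0.5065, 0.3626, 0.0366]
tcp_rot: [-2.359, -2.075, 0.005]
wrist_force: [-0.3, 0.5, 0.4]
width: 0.998
grip_force: 0.0
```

Emit:
step_arm([
  {"x":0,"y":0,"z":0,"ax":0,"ay":0,"az":0,"grip":0},
  {"x":0,"y":0,"z":0,"ax":0,"ay":0,"az":0,"grip":0.2},
  {"x":0,"y":0,"z":0,"ax":0,"ay":0,"az":0,"grip":1},
  {"x":0,"y":0,"z":0,"ax":0,"ay":0,"az":0,"grip":1},
  {"x":0,"y":0,"z":0,"ax":0,"ay":0,"az":0,"grip":1},
  {"x":0,"y":0,"z":0,"ax":0,"ay":0,"az":0,"grip":1},
  {"x":0,"y":0,"z":0,"ax":0,"ay":0,"az":0,"grip":1},
  {"x":0,"y":0,"z":0,"ax":0,"ay":0,"az":0,"grip":1},
], force=60)

```text
time: 4.25
tool_pos: [0.508, 0.3654, 0.0389]
tcp_rot: [2.357, 2.077, 0.003]
wrist_force: [-0.4, 0.3, 5.5]
width: 0.273
grip_force: 61.5
```

```bash
python3 -c "
from h import *
c=cam('wrist');save(c,'w3.png',(120,0,520,300),2)
plan(.5075,.3625,.20,82.6)"
```

```text
xyz [-5.500e-03  3.000e-04 -3.221e-01] a [ 0.003  -0.0026  0.0055] | t 4.3 pos [0.508  0.3654 0.0389] F [-0.7 -0.3  6.4] w 0.269 gf 61.5
```

View pics/w3.png

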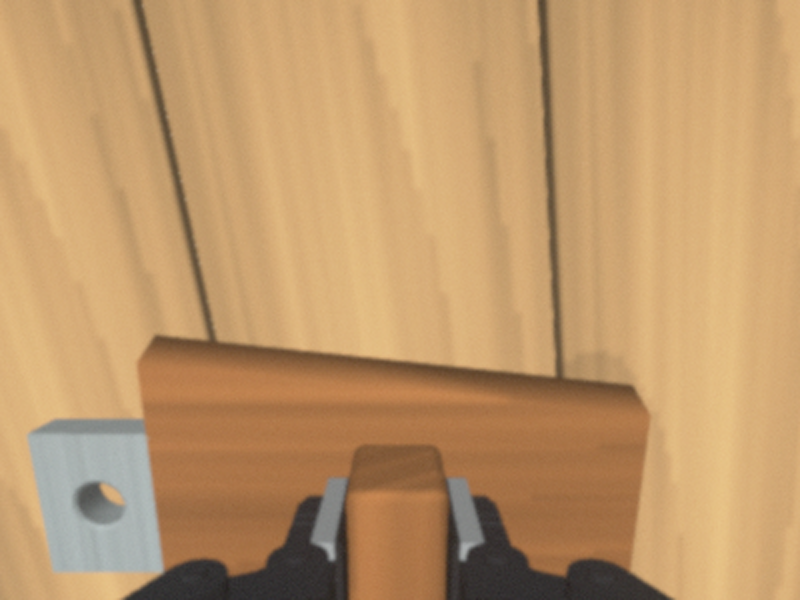

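```bash
python3 -c "
from h import *
c=cam('wrist'); s=bot.read_state()
h=px2w(c,(170,251),.032); R=Ro.from_rotvec(s['tcp_rot']); print(h, R.inv().apply(h-s['tool_pos']))
plan(.508,.365,.14,82.6)
plan(.53,-.05,.26,95)"
```

```text
[0.42231784 0.37479531 0.032     ] [-0.00147388 -0.08615253  0.00678183]
xyz [-0.0005  0.0005 -0.2022] a [ 0.0028 -0.0025  0.0052] | t 4.35 pos [0.508  0.3654 0.0389] F [-0.3  0.3  6.3] w 0.265 gf 61.5
xyz [-0.818   0.1491 -0.443 ] a [ 0.003  -0.0022 -0.4081] | t 4.35 pos [0.508  0.3654 0.0389] F [-0.3  0.3  6.3] w 0.265 gf 61.5
```

Emit:
step_arm([
  {"x":0,"y":0,"z":-0.08,"ax":0,"ay":0,"az":0,"grip":1},
  {"x":0,"y":0,"z":-0.16,"ax":0,"ay":0,"az":0,"grip":1},
  {"x":0,"y":0,"z":-0.24,"ax":0,"ay":0,"az":0,"grip":1},
  {"x":0,"y":0,"z":-0.32,"ax":0,"ay":0,"az":0,"grip":1},
  {"x":0,"y":0,"z":-0.4,"ax":0,"ay":0,"az":0,"grip":1},
  {"x":0,"y":0,"z":-0.44,"ax":0,"ay":0,"az":0,"grip":1},
  {"x":0,"y":0,"z":-0.44,"ax":0,"ay":0,"az":0,"grip":1},
])

```text
time: 5.05
tool_pos: [0.5089, 0.366, 0.2617]
tcp_rot: [2.356, 2.076, 0.011]
wrist_force: [-0.1, 0.9, -2.1]
width: 0.271
grip_force: 60.5
```

```bash
python3 -c "
from h import *
plan(.53,-.05,.26,95)"
```

```text
xyz [-8.200e-01  1.467e-01  3.000e-04] a [ 0.0115 -0.0078 -0.4079] | t 5.05 pos [0.5089 0.366  0.2617] F [-0.1  0.9 -2.1] w 0.271 gf 60.5
```

Emit:
step_arm([
  {"x":-0.82,"y":0.147,"z":0,"ax":0.01,"ay":-0.008,"az":-0.41,"grip":1},
  {"x":-0.82,"y":0.147,"z":0,"ax":0.01,"ay":-0.008,"az":-0.41,"grip":1},
  {"x":-0.82,"y":0.147,"z":0,"ax":0.01,"ay":-0.008,"az":-0.41,"grip":1},
  {"x":-0.82,"y":0.147,"z":0,"ax":0.01,"ay":-0.008,"az":-0.41,"grip":1},
  {"x":-0.82,"y":0.147,"z":0,"ax":0.01,"ay":-0.008,"az":-0.41,"grip":1},
  {"x":-0.82,"y":0.147,"z":0,"ax":0.01,"ay":-0.008,"az":-0.41,"grip":1},
  {"x":-0.82,"y":0.147,"z":0,"ax":0.01,"ay":-0.008,"az":-0.41,"grip":1},
  {"x":-0.82,"y":0.147,"z":0,"ax":0.01,"ay":-0.008,"az":-0.41,"grip":1},
  {"x":-0.82,"y":0.147,"z":0,"ax":0.01,"ay":-0.008,"az":-0.41,"grip":1},
  {"x":-0.82,"y":0.147,"z":0,"ax":0.01,"ay":-0.008,"az":-0.41,"grip":1},
  {"x":-0.82,"y":0.147,"z":0,"ax":0.01,"ay":-0.008,"az":-0.41,"grip":1},
  {"x":-0.82,"y":0.147,"z":0,"ax":0.01,"ay":-0.008,"az":-0.41,"grip":1},
])

```text
time: 6.25
tool_pos: [0.5276, -0.0502, 0.2559]
tcp_rot: [-2.118, -2.315, 0.012]
wrist_force: [0.0, -0.6, -2.5]
width: 0.27
grip_force: 60.4
```

```bash
python3 -c "
from h import *
import pickle
c=cam('wrist');save(c,'w4.png',(130,0,530,300),2);pickle.dump(c,open('w4.pkl','wb'))
plan(.53,-.05,.26,95)"
```

```text
xyz [-0.0004  0.0043 -0.0072] a [-0.014   0.0053  0.0045] | t 6.3 pos [ 0.5278 -0.05    0.2564] F [-0.6  0.3 -2.2] w 0.273 gf 60.4
```

View pics/w4.png

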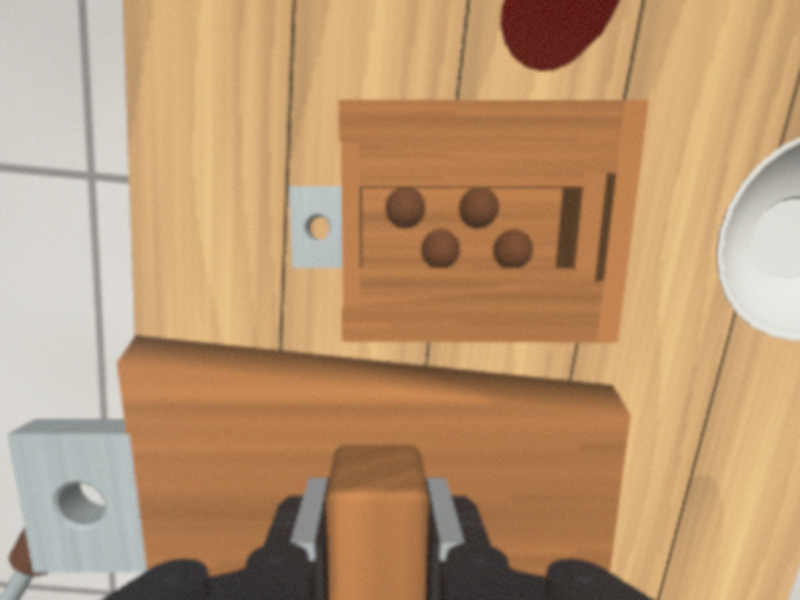

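```bash
python3 -c "
from h import *
import pickle
c=pickle.load(open('w4.pkl','rb')); s=bot.read_state()
f=lambda u,v,z:px2w(c,(130+u/2,v/2),z)[:2]
h=f(318,227,.062)
FL,BL,FR,BR=f(340,100,.078),f(648,100,.078),f(342,342,.078),f(618,342,.078)
print('hole',h);print(FL,BL,FR,BR,(FL+BL+FR+BR)/4)
a=lambda d:np.degrees(np.arctan2(d[1],d[0]))
print(a(BL-FL),a(BR-FR),a(FL-FR)-90,a(BL-BR)-90,a((BL+BR)-(FL+FR)))
print('knuck edge',a(f(342,186,.062)-f(290,186,.062)))
R=Ro.from_rotvec(s['tcp_rot']);print('head',a(R.apply([1,0,0])))
z=s['tool_pos'][2]-.0209+.014
H=px2w(c,(130+81/2,503/2),z);print('lid hole tool',R.inv().apply(H-s['tool_pos']))
"
```

```text
hole [0.48608108 0.02334632]
[0.49538555 0.08576563] [0.65067406 0.09896552] [ 0.50512318 -0.03814285] [ 0.66155549 -0.02417469] [0.57818457 0.0306034 ]
4.8585973388396 5.102523251307999 4.493483390925562 5.049896144953891 4.981030443910881
knuck edge 5.016012180087932
head 95.13614088643611
lid hole tool [-0.00204113 -0.08629062  0.00753902]
```

```bash
python3 -c "
from h import *
plan(.4966,.0257,.12,95);plan(.4966,.0257,.088,95)"
```

```text
xyz [ 0.1572 -0.0467  0.2727] a [-0.014   0.0053  0.0045] | t 6.3 pos [ 0.5278 -0.05    0.2564] F [-0.6  0.3 -2.2] w 0.273 gf 60.4
xyz [ 0.1573 -0.0462  0.3367] a [-0.014   0.0053  0.0045] | t 6.3 pos [ 0.5278 -0.05    0.2564] F [-0.6  0.3 -2.2] w 0.273 gf 60.4
```

Emit:
step_arm([
  {"x":0.08,"y":-0.0467,"z":0.1,"ax":-0.014,"ay":0.005,"az":0.0045,"grip":1},
  {"x":0.157,"y":-0.0467,"z":0.15,"ax":-0.014,"ay":0.005,"az":0.0045,"grip":1},
  {"x":0.157,"y":-0.0467,"z":0.2,"ax":-0.014,"ay":0.005,"az":0.0045,"grip":1},
  {"x":0.157,"y":-0.0467,"z":0.27,"ax":-0.014,"ay":0.005,"az":0.0045,"grip":1},
  {"x":0.157,"y":-0.0467,"z":0.27,"ax":-0.014,"ay":0.005,"az":0.0045,"grip":1},
  {"x":0.157,"y":-0.0467,"z":0.27,"ax":-0.014,"ay":0.005,"az":0.0045,"grip":1},
  {"x":0.157,"y":-0.0467,"z":0.27,"ax":-0.014,"ay":0.005,"az":0.0045,"grip":1},
])

```text
time: 7.0
tool_pos: [0.4994, 0.0246, 0.1246]
tcp_rot: [2.12, 2.312, 0.005]
wrist_force: [0.6, -0.1, -2.6]
width: 0.271
grip_force: 60.5
```

```bash
python3 -c "
from h import *
plan(.4966,.0257,.088,95)"
```

```text
xyz [ 0.0028 -0.0058  0.0732] a [ 0.0103  0.0025 -0.0019] | t 7.0 pos [0.4994 0.0246 0.1246] F [ 0.6 -0.1 -2.6] w 0.271 gf 60.5
```

Emit:
step_arm([
  {"x":0.003,"y":-0.006,"z":0.02,"ax":0,"ay":0.002,"az":-0.002,"grip":1},
  {"x":0.003,"y":-0.006,"z":0.04,"ax":0,"ay":0.002,"az":-0.002,"grip":1},
  {"x":0.003,"y":-0.006,"z":0.055,"ax":0,"ay":0.002,"az":-0.002,"grip":1},
  {"x":0.003,"y":-0.006,"z":0.065,"ax":0,"ay":0.002,"az":-0.002,"grip":1},
  {"x":0.003,"y":-0.006,"z":0.073,"ax":0,"ay":0.002,"az":-0.002,"grip":1},
  {"x":0.003,"y":-0.006,"z":0.073,"ax":0,"ay":0.002,"az":-0.002,"grip":1},
])

```text
time: 7.6
tool_pos: [0.4944, 0.0254, 0.0855]
tcp_rot: [2.123, 2.315, 0.002]
wrist_force: [0.6, -0.3, -3.0]
width: 0.27
grip_force: 60.5
```

```bash
python3 -c "
from h import *
plan(.4966,.0257,.086,95)
c=cam('wrist');save(c,'w5.png',(120,60,520,360),2)"
```

```text
xyz [ 0.0002  0.0044 -0.001 ] a [ 0.0023 -0.0002 -0.0012] | t 7.6 pos [0.4944 0.0254 0.0855] F [ 0.6 -0.3 -3. ] w 0.27 gf 60.5
```

View pics/w5.png

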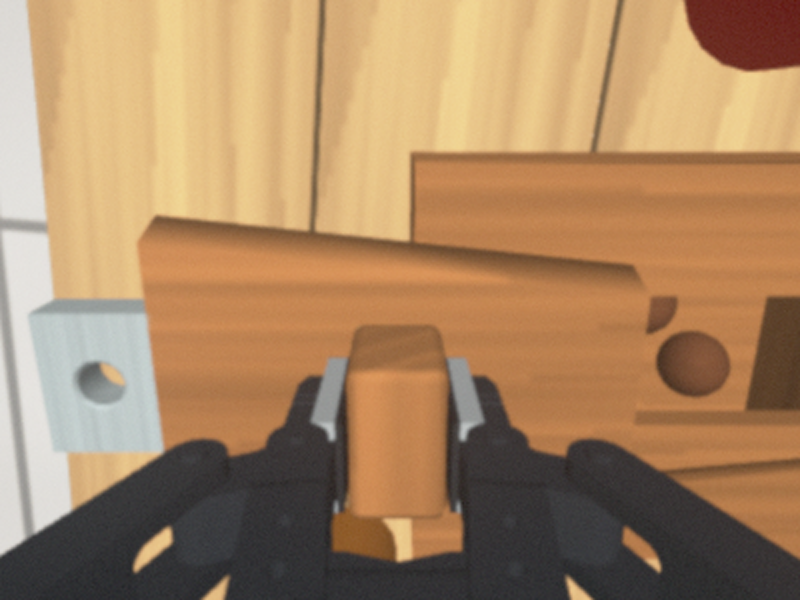

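Emit:
step_arm([
  {"x":0,"y":0,"z":0.003,"ax":0,"ay":0,"az":0,"grip":1},
  {"x":0,"y":0.01,"z":0.003,"ax":0,"ay":0,"az":0,"grip":1},
  {"x":0,"y":0.02,"z":0.003,"ax":0,"ay":0,"az":0,"grip":1},
  {"x":0,"y":0.03,"z":0.003,"ax":0,"ay":0,"az":0,"grip":1},
  {"x":0,"y":0.04,"z":0.003,"ax":0,"ay":0,"az":0,"grip":1},
  {"x":0,"y":0.04,"z":0.003,"ax":0,"ay":0,"az":0,"grip":1},
])

```text
time: 8.25
tool_pos: [0.5158, 0.0273, 0.0849]
tcp_rot: [2.121, 2.314, 0.004]
wrist_force: [-0.8, 0.1, 1.6]
width: 0.27
grip_force: 61.3
```

```bash
python3 -c "
from h import *
plan(.5712,.0322,.085,95)"
```

```text
xyz [1.000e-04 1.113e-01 3.000e-04] a [ 0.0069  0.     -0.0008] | t 8.25 pos [0.5158 0.0273 0.0849] F [-0.8  0.1  1.6] w 0.27 gf 61.3
```

Emit:
step_arm([
  {"x":0,"y":0.01,"z":0,"ax":0,"ay":0,"az":0,"grip":1},
  {"x":0,"y":0.02,"z":0,"ax":0,"ay":0,"az":0,"grip":1},
  {"x":0,"y":0.035,"z":0,"ax":0,"ay":0,"az":0,"grip":1},
  {"x":0,"y":0.05,"z":0,"ax":0,"ay":0,"az":0,"grip":1},
  {"x":0,"y":0.065,"z":0,"ax":0,"ay":0,"az":0,"grip":1},
  {"x":0,"y":0.08,"z":0,"ax":0,"ay":0,"az":0,"grip":1},
  {"x":0,"y":0.09,"z":0,"ax":0,"ay":0,"az":0,"grip":1},
  {"x":0,"y":0.09,"z":0,"ax":0,"ay":0,"az":0,"grip":1},
], force=25)

```text
time: 9.05
tool_pos: [0.5601, 0.0312, 0.0849]
tcp_rot: [2.122, 2.315, 0.003]
wrist_force: [-1.6, -0.6, 4.4]
width: 0.267
grip_force: 61.5
```

```bash
python3 -c "
from h import *
plan(.5712,.0322,.085,95)"
```

```text
xyz [ 0.      0.0224 -0.0001] a [ 0.0051  0.     -0.0006] | t 9.05 pos [0.5601 0.0312 0.0849] F [-1.6 -0.6  4.4] w 0.267 gf 61.5
```

Emit:
step_arm([
  {"x":0,"y":0,"z":-0.003,"ax":0,"ay":0,"az":0,"grip":0.3},
  {"x":0,"y":0,"z":-0.003,"ax":0,"ay":0,"az":0,"grip":0.3},
  {"x":0,"y":0,"z":-0.003,"ax":0,"ay":0,"az":0,"grip":0.3},
  {"x":0,"y":0.01,"z":-0.003,"ax":0,"ay":0,"az":0,"grip":0.3},
  {"x":0,"y":0.02,"z":-0.003,"ax":0,"ay":0,"az":0,"grip":0.3},
  {"x":0,"y":0.024,"z":-0.003,"ax":0,"ay":0,"az":0,"grip":0.3},
  {"x":0,"y":0.024,"z":-0.003,"ax":0,"ay":0,"az":0,"grip":0.3},
], force=25)

```text
time: 9.75
tool_pos: [0.5706, 0.0324, 0.0857]
tcp_rot: [-2.123, -2.315, -0.0]
wrist_force: [-4.8, 1.8, 2.6]
width: 0.353
grip_force: 2.0
```

```bash
python3 -c "
from h import *
plan(.5712,.0322,.085,95)"
```

```text
xyz [-0.0004  0.0012  0.0014] a [-0.0005 -0.0009 -0.001 ] | t 9.75 pos [0.5706 0.0324 0.0857] F [-4.8  1.8  2.6] w 0.353 gf 2.0
```

Emit:
step_arm([
  {"x":0,"y":0.002,"z":0,"ax":0,"ay":0,"az":0,"grip":0.3},
  {"x":0,"y":0.004,"z":0,"ax":0,"ay":0,"az":0,"grip":0.3},
  {"x":0,"y":0.006,"z":0,"ax":0,"ay":0,"az":0,"grip":0.3},
  {"x":0,"y":0.006,"z":0,"ax":0,"ay":0,"az":0,"grip":0.3},
])

```text
time: 10.15
tool_pos: [0.5725, 0.0328, 0.0856]
tcp_rot: [-2.122, -2.314, 0.001]
wrist_force: [-6.5, 1.2, 3.6]
width: 0.351
grip_force: 3.3
```

Emit:
step_arm([
  {"x":0,"y":0.002,"z":0,"ax":0,"ay":0,"az":0,"grip":0.3},
  {"x":0,"y":0.002,"z":0,"ax":0,"ay":0,"az":0,"grip":0.3},
  {"x":0,"y":0.002,"z":0,"ax":0,"ay":0,"az":0,"grip":0.3},
])

```text
time: 10.45
tool_pos: [0.5732, 0.0329, 0.0856]
tcp_rot: [-2.122, -2.314, 0.002]
wrist_force: [-7.2, 1.5, 4.7]
width: 0.349
grip_force: 3.6
```

Emit:
step_arm([
  {"x":0,"y":0.002,"z":0,"ax":0,"ay":0,"az":0,"grip":0.3},
  {"x":0,"y":0.004,"z":0,"ax":0,"ay":0,"az":0,"grip":0.3},
  {"x":0,"y":0.006,"z":0,"ax":0,"ay":0,"az":0,"grip":0.3},
  {"x":0,"y":0.006,"z":0,"ax":0,"ay":0,"az":0,"grip":0.3},
], force=60)

```text
time: 10.85
tool_pos: [0.5732, 0.0329, 0.0855]
tcp_rot: [-2.118, -2.311, 0.009]
wrist_force: [-15.4, -0.3, 12.2]
width: 0.35
grip_force: 7.9
```

Emit:
step_arm([
  {"x":0,"y":0.002,"z":0,"ax":0,"ay":0,"az":0,"grip":0.3},
  {"x":0,"y":0.004,"z":0,"ax":0,"ay":0,"az":0,"grip":0.3},
  {"x":0,"y":0.004,"z":0,"ax":0,"ay":0,"az":0,"grip":0.3},
])

```text
time: 11.15
tool_pos: [0.5732, 0.0329, 0.0854]
tcp_rot: [-2.116, -2.309, 0.014]
wrist_force: [-21.6, 0.1, 17.4]
width: 0.352
grip_force: 10.7
```

Emit:
step_arm([
  {"x":0,"y":0.003,"z":0,"ax":0,"ay":0,"az":0,"grip":0.3},
  {"x":0,"y":0.003,"z":0,"ax":0,"ay":0,"az":0,"grip":0.3},
  {"x":0,"y":-0.01,"z":0,"ax":0,"ay":0,"az":0,"grip":0.2},
  {"x":0,"y":-0.012,"z":0,"ax":0,"ay":0,"az":0,"grip":-0.3},
  {"x":0,"y":-0.012,"z":0,"ax":0,"ay":0,"az":0,"grip":-0.3},
  {"x":0,"y":-0.012,"z":-0.08,"ax":0,"ay":0,"az":0,"grip":-0.3},
  {"x":0,"y":-0.06,"z":-0.16,"ax":0,"ay":0,"az":0,"grip":-0.3},
  {"x":-0.08,"y":-0.12,"z":-0.2,"ax":0,"ay":0,"az":0,"grip":-0.3},
  {"x":-0.16,"y":-0.15,"z":-0.2,"ax":0,"ay":0,"az":0,"grip":-0.3},
  {"x":-0.16,"y":-0.15,"z":-0.2,"ax":0,"ay":0,"az":0,"grip":-0.3},
  {"x":-0.16,"y":-0.15,"z":-0.2,"ax":0,"ay":0,"az":0,"grip":-0.3},
])

```text
time: 12.25
tool_pos: [0.5128, -0.0542, 0.1864]
tcp_rot: [2.124, 2.311, 0.004]
wrist_force: [-0.9, 0.5, 0.5]
width: 0.654
grip_force: 0.0
```

```bash
python3 -c "
from h import *
import pickle
c=cam('wrist');pickle.dump(c,open('w6.pkl','wb'))
P=w2px(c,[[.486,.0233,.078]])[0];print(P)
x,y=[int(v) for v in P]; x0=max(0,x-40);y0=max(0,y-50)
im=c['img'][:,:,::-1]; A=cv2.resize(im[y0:y0+100,x0:x0+133],None,fx=3,fy=3,interpolation=cv2.INTER_CUBIC)
t=cam('top')['img'][:,:,::-1]; B=cv2.resize(t[140:230,250:380],None,fx=3,fy=3,interpolation=cv2.INTER_CUBIC)
z=np.zeros((300,800,3),np.uint8);z[:A.shape[0],:A.shape[1]]=A;z[:270,405:795]=B
cv2.imwrite('pics/w6.png',z);print(x0,y0)
plan(.4,-.1,.3,95)"
```

```text
[293.82032682 109.35599266]
253 59
xyz [-0.0744 -0.2323 -0.2292] a [ 0.004  -0.0009 -0.001 ] | t 12.35 pos [ 0.5127 -0.0528  0.1856] F [-0.2  0.5  0.4] w 0.647 gf 0.0
```

View pics/w6.png

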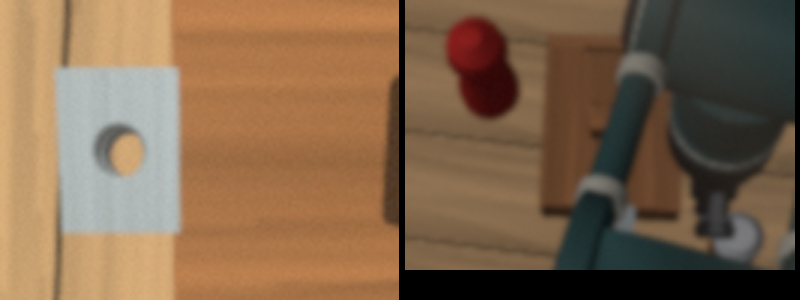

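```bash
python3 -c "
from h import *
import pickle
c=pickle.load(open('w6.pkl','rb'))
print(px2w(c,(292.7,109),.078))
plan(.486,-.25,.21,67)"
```

```text
[0.48504382 0.02350594 0.078     ]
xyz [-0.3883 -0.0873 -0.0491] a [ 0.0036 -0.0019  0.9323] | t 12.35 pos [ 0.5127 -0.0528  0.1856] F [-0.2  0.5  0.4] w 0.647 gf 0.0
```

Emit:
step_arm([
  {"x":-0.39,"y":-0.087,"z":-0.05,"ax":0,"ay":0,"az":0.93,"grip":-0.1},
  {"x":-0.39,"y":-0.087,"z":-0.05,"ax":0,"ay":0,"az":0.93,"grip":-0.1},
  {"x":-0.39,"y":-0.087,"z":-0.05,"ax":0,"ay":0,"az":0.93,"grip":-0.1},
  {"x":-0.39,"y":-0.087,"z":-0.05,"ax":0,"ay":0,"az":0.93,"grip":-0.1},
  {"x":-0.39,"y":-0.087,"z":-0.05,"ax":0,"ay":0,"az":0.93,"grip":-0.1},
  {"x":-0.39,"y":-0.087,"z":-0.05,"ax":0,"ay":0,"az":0.93,"grip":-0.1},
])

```text
time: 12.95
tool_pos: [0.4862, -0.2514, 0.2102]
tcp_rot: [-2.619, -1.734, -0.003]
wrist_force: [-0.1, 0.5, -0.2]
width: 0.547
grip_force: 0.0
```

```bash
python3 -c "
from h import *
plan(.459,-.377,.2,34)"
```

```text
xyz [-0.2525  0.0479  0.02  ] a [ 4.0000e-04 -3.5000e-03  1.1007e+00] | t 12.95 pos [ 0.4862 -0.2514  0.2102] F [-0.1  0.5 -0.2] w 0.547 gf 0.0
```

Emit:
step_arm([
  {"x":-0.25,"y":0.048,"z":0.02,"ax":0,"ay":0,"az":1,"grip":-0.1},
  {"x":-0.25,"y":0.048,"z":0.02,"ax":0,"ay":0,"az":1,"grip":-0.1},
  {"x":-0.25,"y":0.048,"z":0.02,"ax":0,"ay":0,"az":1,"grip":-0.1},
  {"x":-0.25,"y":0.048,"z":0.02,"ax":0,"ay":0,"az":1,"grip":-0.1},
  {"x":-0.25,"y":0.048,"z":0.02,"ax":0,"ay":0,"az":1,"grip":-0.1},
  {"x":-0.25,"y":0.048,"z":0.02,"ax":0,"ay":0,"az":1,"grip":-0.1},
])

```text
time: 13.55
tool_pos: [0.4599, -0.3737, 0.2]
tcp_rot: [-2.975, -1.005, -0.002]
wrist_force: [-0.7, 0.3, -0.0]
width: 0.551
grip_force: 0.0
```

```bash
python3 -c "
from h import *
import pickle
c=cam('wrist');save(c,'w7.png',(120,0,520,300),2);pickle.dump(c,open('w7.pkl','wb'))
print(w2px(c,[[.521,-.335,.108]]))
plan(.521,-.335,.15,36)"
```

```text
[[326.66383439 118.30362893]]
xyz [0.1441 0.0122 0.1007] a [-0.0004 -0.0033  0.0438] | t 13.6 pos [ 0.4599 -0.3739  0.2002] F [-0.4  1.   0.1] w 0.547 gf 0.0
```

View pics/w7.png

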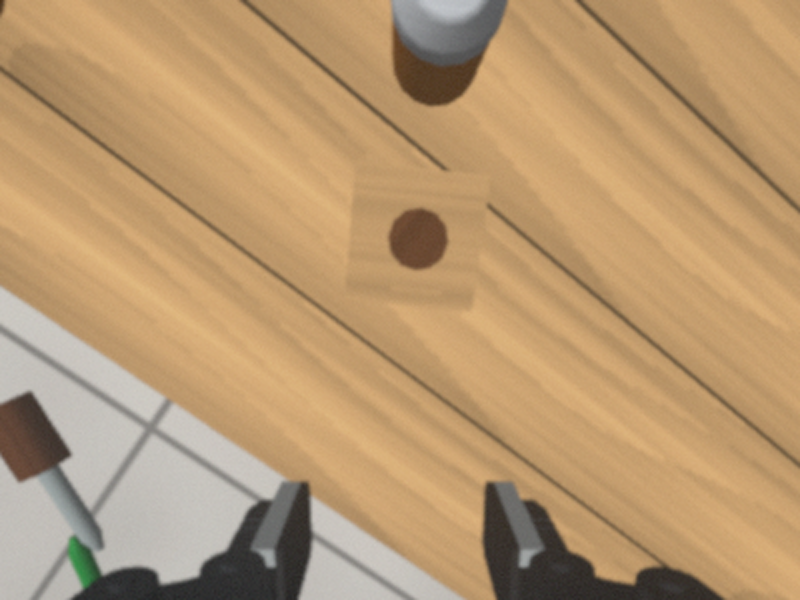

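```bash
python3 -c "
from h import *
import pickle
c=pickle.load(open('w7.pkl','rb'))
p=px2w(c,(329,119.5),.108);print(p)
plan(p[0],p[1],.13,37);plan(p[0],p[1],.082,37)"
```

```text
[ 0.52140354 -0.33703805  0.108     ]
xyz [0.1422 0.016  0.1407] a [-0.0004 -0.0033  0.0105] | t 13.6 pos [ 0.4599 -0.3739  0.2002] F [-0.4  1.   0.1] w 0.547 gf 0.0
xyz [0.142  0.016  0.2367] a [-0.0004 -0.0033  0.0105] | t 13.6 pos [ 0.4599 -0.3739  0.2002] F [-0.4  1.   0.1] w 0.547 gf 0.0
```

Emit:
step_arm([
  {"x":0.07,"y":0.016,"z":0.08,"ax":0,"ay":0,"az":0,"grip":-0.1},
  {"x":0.142,"y":0.016,"z":0.1,"ax":0,"ay":0,"az":0,"grip":-0.1},
  {"x":0.142,"y":0.016,"z":0.14,"ax":0,"ay":0,"az":0,"grip":-0.1},
  {"x":0.142,"y":0.016,"z":0.14,"ax":0,"ay":0,"az":0,"grip":-0.1},
  {"x":0.142,"y":0.016,"z":0.18,"ax":0,"ay":0,"az":0,"grip":-0.1},
  {"x":0.142,"y":0.016,"z":0.22,"ax":0,"ay":0,"az":0,"grip":-0.1},
  {"x":0.142,"y":0.016,"z":0.236,"ax":0,"ay":0,"az":0,"grip":-0.1},
  {"x":0.142,"y":0.016,"z":0.236,"ax":0,"ay":0,"az":0,"grip":-0.1},
  {"x":0.142,"y":0.016,"z":0.236,"ax":0,"ay":0,"az":0,"grip":0.2},
  {"x":0.142,"y":0.016,"z":0.236,"ax":0,"ay":0,"az":0,"grip":1},
  {"x":0.142,"y":0.016,"z":0.236,"ax":0,"ay":0,"az":0,"grip":1},
  {"x":0.142,"y":0.016,"z":0.236,"ax":0,"ay":0,"az":0,"grip":1},
], force=30)

```text
time: 14.8
tool_pos: [0.5216, -0.34, 0.0845]
tcp_rot: [2.976, 0.998, 0.005]
wrist_force: [-1.0, 0.0, 5.3]
width: 0.268
grip_force: 29.9
```

Emit:
step_arm([
  {"x":0,"y":0,"z":0,"ax":0,"ay":0,"az":0,"grip":1},
  {"x":0,"y":0,"z":0,"ax":0,"ay":0,"az":0,"grip":1},
  {"x":0,"y":0,"z":0,"ax":0,"ay":0,"az":0,"grip":1},
])

```text
time: 15.1
tool_pos: [0.5216, -0.34, 0.0845]
tcp_rot: [2.976, 0.998, 0.005]
wrist_force: [-1.4, 1.1, 6.2]
width: 0.269
grip_force: 30.0
```

Emit:
step_arm([
  {"x":0,"y":0,"z":-0.04,"ax":0,"ay":0,"az":0,"grip":1},
  {"x":0,"y":0,"z":-0.1,"ax":0,"ay":0,"az":0,"grip":1},
  {"x":0,"y":0,"z":-0.18,"ax":0,"ay":0,"az":0,"grip":1},
  {"x":0,"y":0,"z":-0.26,"ax":0,"ay":0,"az":0,"grip":1},
  {"x":0,"y":0,"z":-0.28,"ax":0,"ay":0,"az":0,"grip":1},
  {"x":0,"y":0,"z":-0.28,"ax":0,"ay":0,"az":0,"grip":1},
  {"x":0,"y":0,"z":-0.28,"ax":0,"ay":0,"az":0,"grip":1},
])

```text
time: 15.8
tool_pos: [0.5198, -0.3389, 0.2213]
tcp_rot: [-2.977, -0.998, -0.001]
wrist_force: [0.1, 0.4, -0.9]
width: 0.27
grip_force: 29.6
```

```bash
python3 -c "
from h import *
import pickle
c=cam('wrist');pickle.dump(c,open('w8.pkl','wb'));s=bot.read_state();R=Ro.from_rotvec(s['tcp_rot']);p=s['tool_pos']
k=lambda *v:w2px(c,[p+R.apply(np.array(v))])[0]
print(s['tool_pos'],s['width'],s['grip_force'],s['wrist_force'],'tip',k(0,0,.0565),'knobtop',k(0,0,-.0235),'edge',k(.012,0,-.0235),'shaft',k(.005,0,.02))
im=c['img'].astype(int); u,v=k(.0,0,-.0235).astype(int)
for r in range(v-40,v+40,4): print(r,[tuple(im[r,x]) for x in range(u-16,u+17,8)])
plan(.4855,.0234,.225,37)
"
```

```text
[ 0.51936183 -0.33854408  0.22029114] 0.2663666053896319 29.55791473388672 [ 0.03556827 -0.32605691 -0.41214905] tip [318.02222566 218.55726648] knobtop [318.10653402 275.14383557] edge [318.07152088 252.41541916] shaft [318.04026073 230.90134512]
235 [(np.int64(87), np.int64(62), np.int64(41)), (np.int64(83), np.int64(59), np.int64(43)), (np.int64(79), np.int64(58), np.int64(42)), (np.int64(68), np.int64(50), np.int64(35)), (np.int64(70), np.int64(54), np.int64(39))]
239 [(np.int64(86), np.int64(60), np.int64(46)), (np.int64(83), np.int64(59), np.int64(43)), (np.int64(77), np.int64(55), np.int64(39)), (np.int64(65), np.int64(47), np.int64(30)), (np.int64(66), np.int64(51), np.int64(35))]
243 [(np.int64(90), np.int64(63), np.int64(45)), (np.int64(84), np.int64(59), np.int64(46)), (np.int64(76), np.int64(55), np.int64(38)), (np.int64(71), np.int64(54), np.int64(42)), (np.int64(65), np.int64(46), np.int64(35))]
247 [(np.int64(86), np.int64(62), np.int64(44)), (np.int64(81), np.int64(59), np.int64(47)), (np.int64(77), np.int64(57), np.int64(42)), (np.int64(68), np.int64(48), np.int64(35
[... 3194 characters left out ...]
t64(207), np.int64(165), np.int64(115)), (np.int64(204), np.int64(163), np.int64(114))]
307 [(np.int64(207), np.int64(202), np.int64(195)), (np.int64(174), np.int64(140), np.int64(101)), (np.int64(202), np.int64(164), np.int64(115)), (np.int64(198), np.int64(159), np.int64(110)), (np.int64(203), np.int64(162), np.int64(114))]
311 [(np.int64(206), np.int64(202), np.int64(195)), (np.int64(205), np.int64(199), np.int64(193)), (np.int64(190), np.int64(152), np.int64(108)), (np.int64(204), np.int64(163), np.int64(115)), (np.int64(198), np.int64(159), np.int64(111))]
xyz [ 0.3823 -0.6184 -0.0075] a [-0.0054 -0.0006  0.0024] | t 15.85 pos [ 0.5194 -0.3385  0.2203] F [ 0.  -0.3 -0.4] w 0.266 gf 29.6
```

```bash
python3 -c "
from h import *
import pickle
c=pickle.load(open('w8.pkl','rb'));im=c['img'].astype(int);S=im[:,:,0]-im[:,:,2]
for r in range(200,238,2): print(r,*['%3d/%2d'%(im[r,x].mean(),S[r,x]) for x in range(302,338,3)])
s=bot.read_state();R=Ro.from_rotvec(s['tcp_rot']);p=s['tool_pos']
k=lambda *v:w2px(c,[p+R.apply(np.array(v))])[0].round(1)
print(k(.0015,0,.0565),k(.0065,0,.0485),k(.0015,-.005,.0485),k(.0015,.005,.0485))
"
```

```text
200 159/89 156/88 156/89 158/92 157/90 160/88 159/89 158/87 156/87 155/87 157/87 153/88
202 154/87 157/88 154/87 156/89 155/90 158/88 161/86 156/89 157/88 160/87 157/92 159/88
204 149/84 150/84 151/85 152/86 154/86 153/88 153/87 155/88 157/87 156/88 157/86 159/90
206 145/80 146/81 148/86 150/87 150/83 151/86 151/87 149/85 152/84 151/85 153/83 153/87
208 146/80 143/81 151/83 151/84 154/85 151/86 154/85 154/87 152/83 152/84 145/84 149/83
210 149/83 145/84 147/82 149/82 149/83 149/80 151/81 149/84 151/84 149/83 144/80 144/80
212 155/88 154/87 149/88 151/87 152/84 150/85 149/83 151/81 150/81 147/82 148/82 147/82
214 153/86 156/86 156/86 157/89 156/83 142/54 141/69 154/87 155/87 152/86 153/85 150/85
216 148/83 150/87 155/86 156/85 133/30 116/ 5 103/11 146/71 169/94 164/95 162/92 161/89
218 149/83 150/85 153/84 151/72 124/ 2 110/ 0  99/ 3 100/26 169/95 172/94 170/94 169/94
220 149/84 146/85 149/83 140/50 123/-1 111/ 0  99/ 4  88/10 164/91 173/93 170/93 168/95
222 124/68 146/83 147/84 136/42 122/-5 108/ 2  97/ 0  88/ 6 159/89 170/94 169/96 170/94
224 128/68 126/69 149/82 128/37 113/ 4  93/10  79/15  81/10 149/83 170/95 170/95 169/94
226 158/89 122/67 114/64  82/38  67/33  65/37  56/39  60/29 109/61 149/84 169/95 170/95
228 161/90 142/81  68/45  63/41  62/43  64/39  55/39  53/33  56/35  72/42 157/89 170/94
230 148/82  91/57  63/41  63/42  64/40  54/44  59/36  54/33  52/31  51/30 105/61 165/91
232  94/59  64/46  61/44  60/40  63/41  58/38  55/38  54/33  54/32  50/32  58/34 136/75
234  72/48  62/45  62/43  61/41  60/40  59/38  58/35  54/32  53/29  52/28  53/25  82/49
236  63/46  61/44  64/39  62/38  61/41  58/40  56/33  55/32  50/32  50/33  48/32  53/34
[318.  216.7] [318.  213.8] [311.1 220.4] [325.  220.4]
```

Emit:
step_arm([
  {"x":0.379,"y":-0.618,"z":-0.01,"ax":-0.005,"ay":0,"az":0,"grip":1},
  {"x":0.379,"y":-0.618,"z":-0.01,"ax":-0.005,"ay":0,"az":0,"grip":1},
  {"x":0.379,"y":-0.618,"z":-0.01,"ax":-0.005,"ay":0,"az":0,"grip":1},
  {"x":0.379,"y":-0.618,"z":-0.01,"ax":-0.005,"ay":0,"az":0,"grip":1},
  {"x":0.379,"y":-0.618,"z":-0.01,"ax":-0.005,"ay":0,"az":0,"grip":1},
  {"x":0.379,"y":-0.618,"z":-0.01,"ax":-0.005,"ay":0,"az":0,"grip":1},
  {"x":0.379,"y":-0.618,"z":-0.01,"ax":-0.005,"ay":0,"az":0,"grip":1},
  {"x":0.379,"y":-0.618,"z":-0.01,"ax":-0.005,"ay":0,"az":0,"grip":1},
  {"x":0.379,"y":-0.618,"z":-0.01,"ax":-0.005,"ay":0,"az":0,"grip":1},
  {"x":0.379,"y":-0.618,"z":-0.01,"ax":-0.005,"ay":0,"az":0,"grip":1},
])

```text
time: 16.85
tool_pos: [0.4848, 0.0208, 0.2264]
tcp_rot: [2.975, 0.999, -0.0]
wrist_force: [0.0, 0.5, -1.6]
width: 0.268
grip_force: 29.7
```

```bash
python3 -c "
from h import *
plan(.4843,.0225,.14,37)"
```

```text
xyz [ 0.0013 -0.0037  0.1727] a [0.0053 0.002  0.0039] | t 16.85 pos [0.4848 0.0208 0.2264] F [ 0.   0.5 -1.6] w 0.268 gf 29.7
```

Emit:
step_arm([
  {"x":0.001,"y":-0.004,"z":0.08,"ax":0,"ay":0.002,"az":0,"grip":1},
  {"x":0.001,"y":-0.004,"z":0.14,"ax":0,"ay":0.002,"az":0,"grip":1},
  {"x":0.001,"y":-0.004,"z":0.16,"ax":0,"ay":0.002,"az":0,"grip":1},
  {"x":0.001,"y":-0.004,"z":0.16,"ax":0,"ay":0.002,"az":0,"grip":1},
  {"x":0.001,"y":-0.004,"z":0.16,"ax":0,"ay":0.002,"az":0,"grip":1},
])

```text
time: 17.35
tool_pos: [0.4858, 0.0222, 0.1487]
tcp_rot: [2.977, 0.996, 0.007]
wrist_force: [-0.0, 0.8, 0.1]
width: 0.269
grip_force: 29.8
```

```bash
python3 -c "
from h import *
import pickle
plan(.4843,.0225,.13,37)
c=cam('wrist');pickle.dump(c,open('w9.pkl','wb'));s=bot.read_state();R=Ro.from_rotvec(s['tcp_rot']);p=s['tool_pos']
print('hole pred',w2px(c,[[.4855,.0234,.078]]),w2px(c,[p+R.apply([.0015,-.0003,.0565])]))
im=c['img'].astype(int)
for r in range(170,236,3): print(r,*['%3d/%2d'%(im[r,x].mean(),im[r,x,0]-im[r,x,2]) for x in range(284,356,4)])
"
```

```text
xyz [-0.0022 -0.0024  0.0374] a [ 0.008  -0.0062 -0.0004] | t 17.35 pos [0.4858 0.0222 0.1487] F [-0.   0.8  0.1] w 0.269 gf 29.8
hole pred [[317.08673006 212.42432021]] [[318.77979858 216.38229273]]
170 149/105 135/113 139/115 134/110 124/101 130/107 128/105 130/105 135/108 128/106 123/104 123/105 125/105 128/104 125/101 115/95 115/92 113/96
173 175/94 157/104 136/116 124/104 125/102 128/108 128/106 131/105 132/109 124/102 125/102 125/101 127/103 120/107 120/98 114/92 111/93 118/94
176 175/95 172/97 163/100 126/100 126/106 128/106 127/106 132/110 126/105 124/102 130/103 126/102 128/104 122/100 118/94 115/90 115/93 119/94
179 170/95 175/94 174/94 169/93 136/103 129/104 131/107 130/112 126/102 127/103 127/104 128/103 123/102 120/97 116/94 116/91 119/95 121/95
182 174/94 167/97 171/96 176/94 157/49 151/49 134/103 130/107 124/103 128/105 127/102 128/105 122/98 118/94 115/92 114/92 119/97 119/100
185 175/94 171/95 166/97 172/92 150/-2 187/-6 178/18 136/86 128/101 126/106 128/104 125/105 120/99 118/92 113/93 120/95 119/99 124/100
188 170/95 175/93 173/94 155/53 164/-4 185/-5 189/-8 181/ 4
[... 1340 characters left out ...]
5 185/-7 182/-9 185/-8 186/-9 184/-6 174/85 174/93
221 166/95 166/61 182/-3 182/-7 183/-9 185/-6 189/-7 136/-3 125/-2 102/-1 109/-3 187/-8 184/-7 181/-9 185/-7 180/19 168/92 171/96
224 178/93 170/95 162/78 179/ 8 184/-6 181/-7 183/-7 132/-1 109/ 6  86/12  98/ 4 179/-7 188/-6 185/-6 181/-6 165/84 162/90 170/92
227 179/94 176/94 170/95 162/87 174/28 185/-7 124/11  70/40  67/40  62/34  57/29 113/ 5 178/-6 187/-7 178/33 170/94 166/93 160/89
230 168/94 175/96 176/97 172/93 160/89 124/37  68/38  69/39  67/38  60/34  54/30  50/28 118/ 8 180/-6 165/88 168/91 169/93 165/93
233 169/93 168/94 176/93 176/95 164/92  68/43  64/40  67/39  67/39  62/35  56/30  53/28  53/24 152/32 161/88 167/91 168/94 169/94
```

Emit:
step_arm([
  {"x":-0.002,"y":-0.003,"z":0.01,"ax":0.008,"ay":-0.006,"az":0,"grip":1},
  {"x":-0.002,"y":-0.003,"z":0.02,"ax":0.008,"ay":-0.006,"az":0,"grip":1},
  {"x":-0.002,"y":-0.003,"z":0.025,"ax":0.008,"ay":-0.006,"az":0,"grip":1},
  {"x":-0.002,"y":-0.003,"z":0.025,"ax":0.008,"ay":-0.006,"az":0,"grip":1},
  {"x":-0.002,"y":-0.003,"z":0.025,"ax":0.008,"ay":-0.006,"az":0,"grip":1},
])

```text
time: 17.9
tool_pos: [0.4832, 0.0238, 0.1353]
tcp_rot: [-2.978, -0.999, 0.002]
wrist_force: [-0.5, 0.0, 0.4]
width: 0.272
grip_force: 29.8
```

```bash
python3 -c "
from h import *
plan(.4843,.0225,.12,37)"
```

```text
xyz [0.0002 0.0035 0.0305] a [-0.0015  0.0015  0.0029] | t 17.9 pos [0.4832 0.0238 0.1353] F [-0.5  0.   0.4] w 0.272 gf 29.8
```

Emit:
step_arm([
  {"x":0,"y":0.002,"z":0.01,"ax":0,"ay":0,"az":0,"grip":1},
  {"x":0,"y":0.002,"z":0.02,"ax":0,"ay":0,"az":0,"grip":1},
  {"x":0,"y":0.002,"z":0.03,"ax":0,"ay":0,"az":0,"grip":1},
  {"x":0,"y":0.002,"z":0.03,"ax":0,"ay":0,"az":0,"grip":1},
])

```text
time: 18.3
tool_pos: [0.4829, 0.023, 0.1191]
tcp_rot: [-2.977, -0.998, 0.005]
wrist_force: [0.2, -0.7, -0.4]
width: 0.268
grip_force: 29.8
```

```bash
python3 -c "
from h import *
plan(.4843,.0225,.085,37)"
```

```text
xyz [0.0018 0.0026 0.0682] a [-0.0039  0.0045  0.0025] | t 18.3 pos [0.4829 0.023  0.1191] F [ 0.2 -0.7 -0.4] w 0.268 gf 29.8
```

Emit:
step_arm([
  {"x":0.001,"y":0.002,"z":0.01,"ax":0,"ay":0,"az":0,"grip":1},
  {"x":0.001,"y":0.002,"z":0.02,"ax":0,"ay":0,"az":0,"grip":1},
  {"x":0.001,"y":0.002,"z":0.03,"ax":0,"ay":0,"az":0,"grip":1},
  {"x":0.001,"y":0.002,"z":0.04,"ax":0,"ay":0,"az":0,"grip":1},
  {"x":0.001,"y":0.002,"z":0.05,"ax":0,"ay":0,"az":0,"grip":1},
  {"x":0.001,"y":0.002,"z":0.056,"ax":0,"ay":0,"az":0,"grip":1},
  {"x":0.001,"y":0.002,"z":0.056,"ax":0,"ay":0,"az":0,"grip":1},
])

```text
time: 19.0
tool_pos: [0.4843, 0.0225, 0.0916]
tcp_rot: [-2.978, -0.999, 0.003]
wrist_force: [-0.4, 0.8, -0.0]
width: 0.269
grip_force: 29.8
```

```bash
python3 -c "
from h import *
plan(.4843,.0225,.0875,37)"
```

```text
xyz [ 0.     -0.      0.0083] a [-0.0028  0.003   0.0026] | t 19.0 pos [0.4843 0.0225 0.0916] F [-0.4  0.8 -0. ] w 0.269 gf 29.8
```

Into both knuckles with no contact force; lower to rest, then release and rise.

Emit:
step_arm([
  {"x":0,"y":0,"z":0.003,"ax":0,"ay":0,"az":0,"grip":1},
  {"x":0,"y":0,"z":0.006,"ax":0,"ay":0,"az":0,"grip":1},
  {"x":0,"y":0,"z":0.008,"ax":0,"ay":0,"az":0,"grip":1},
  {"x":0,"y":0,"z":0.008,"ax":0,"ay":0,"az":0,"grip":1},
])

```text
time: 19.4
tool_pos: [0.485, 0.0225, 0.0885]
tcp_rot: [-2.978, -0.999, 0.001]
wrist_force: [-0.4, 0.6, 1.6]
width: 0.274
grip_force: 29.9
```

Emit:
step_arm([
  {"x":0,"y":0,"z":0.007,"ax":0,"ay":0,"az":0,"grip":0.35},
  {"x":0,"y":0,"z":0.007,"ax":0,"ay":0,"az":0,"grip":0.2},
  {"x":0,"y":0,"z":0.007,"ax":0,"ay":0,"az":0,"grip":0},
  {"x":0,"y":0,"z":0.007,"ax":0,"ay":0,"az":0,"grip":-0.1},
  {"x":0,"y":0,"z":0.007,"ax":0,"ay":0,"az":0,"grip":-0.1},
  {"x":0,"y":0,"z":-0.05,"ax":0,"ay":0,"az":0,"grip":-0.1},
  {"x":0,"y":0,"z":-0.13,"ax":0,"ay":0,"az":0,"grip":-0.1},
  {"x":0,"y":0,"z":-0.2,"ax":0,"ay":0,"az":0,"grip":-0.1},
  {"x":-0.1,"y":0,"z":-0.24,"ax":0,"ay":0,"az":0,"grip":-0.1},
  {"x":-0.15,"y":0,"z":-0.24,"ax":0,"ay":0,"az":0,"grip":-0.1},
  {"x":-0.15,"y":0,"z":-0.24,"ax":0,"ay":0,"az":0,"grip":-0.1},
])

```text
time: 20.5
tool_pos: [0.4235, -0.0241, 0.2093]
tcp_rot: [2.979, 0.996, -0.0]
wrist_force: [0.5, 0.4, -0.2]
width: 0.548
grip_force: 0.0
```

```bash
python3 -c "
from h import *
import pickle
plan(.4843,.0225,.2,37)
c=cam('wrist');im=c['img'].astype(int)
for z in (.112,.117): print(w2px(c,[[.4855,.0234,z]]))
u,v=w2px(c,[[.4855,.0234,.112]])[0].astype(int)
m=np.zeros(im.shape[:2],np.uint8);m[(im.mean(2)<95)&(im[:,:,0]-im[:,:,2]>25)]=255
n,l,st,ce=cv2.connectedComponentsWithStats(m)
for i in range(1,n):
  if st[i,4]>150: print(st[i],ce[i])
# pre/post scene: change away from box
a=pickle.load(open('scene0.pkl','rb'))['img'].astype(int);b=cam('scene')['img'].astype(int)
d=(abs(a-b).mean(2)>25).astype(np.uint8)
n,l,st,ce=cv2.connectedComponentsWithStats(d)
for i in range(1,n):
  if st[i,4]>15: print('chg',st[i])
"
```

```text
xyz [ 0.1532 -0.0012  0.0186] a [ 0.0014  0.0005 -0.001 ] | t 20.5 pos [ 0.4235 -0.0241  0.2093] F [ 0.5  0.4 -0.2] w 0.548 gf 0.0
[[317.89914202 110.22502368]]
[[317.89299041 110.06374264]]
[346   6  64  41 921] [371.78175896  26.18566775]
[469   6 171 167 362] [545.62983425  80.89226519]
[305  95  27  28 613] [317.88743883 108.44535073]
[374 157  38  38 617] [387.32090762 170.85737439]
[ 563  182   77   52 2368] [599.32728041 203.94467905]
[551 242  72  22 648] [584.22222222 252.82253086]
[356 317  18  19 273] [364.7985348 326.0989011]
chg [119   0  69  66 803]
chg [206   0  19  12  81]
chg [ 229    0   50  159 5057]
chg [ 158   42   55   74 1969]
chg [149  67   6   9  20]
chg [ 92  77  34  45 428]
chg [324 116  47  24 601]
chg [369 131   7   9  21]
chg [295 171  10  15 123]
chg [306 184  13  12  45]
chg [291 187  12   7  49]
chg [323 190  10   7  46]
chg [315 192   8   7  41]
chg [330 196   8   7  43]
chg [ 114  227   56   54 1127]
chg [167 227  34  23 328]
chg [227 290  14  19 184]
```

```bash
python3 -c "
from h import *
import pickle
c=pickle.load(open('scene0.pkl','rb'));b=cam('scene')
print(w2px(c,[[.27,-.618,.23],[.27,-.618,.35]]))
for n,I in(('a',c['img']),('b',b['img'])):
  i=I.astype(int);y,x=np.nonzero(i[:,:,1]-i[:,:,0]>35); k=(x>100)&(x<240)&(y>200); print(n,k.sum(),x[k].mean(),y[k].mean())
  r=i[:,:,0]-i[:,:,1]; y,x=np.nonzero((r>60)); k=(y<190)&(x>330)&(x<390); print(' red',k.sum(),x[k].mean(),y[k].mean())
  w=i[227:281,114:170].reshape(-1,3).mean(0);print(w)
"
```

```text
[[-26.98195096 348.02727639]
 [-95.02987423 315.82224023]]
a 100 153.12 232.48
 red 146 362.3150684931507 143.36986301369862
[121.0896164  121.05820106 113.34358466]
b 160 131.1125 254.575
 red 152 362.17105263157896 143.66447368421052
[130.54927249 133.01124339 124.5380291 ]
```

```bash
python3 -c "
from h import *
import pickle
def green(c,n,z=.01):
  i=c['img'].astype(int);y,x=np.nonzero((i[:,:,1]-i[:,:,0]>35)&(i[:,:,1]-i[:,:,2]>25)); 
  m=np.zeros(i.shape[:2],np.uint8);m[y,x]=1;N,l,st,ce=cv2.connectedComponentsWithStats(m)
  for k in range(1,N):
    if st[k,4]>12: print(n,st[k],px2w(c,ce[k],z).round(3))
for n in('top0','scene0','w1','w7'): green(pickle.load(open(n+'.pkl','rb')),n)
green(cam('top'),'topnow');green(cam('scene'),'scenenow');print(bot.read_state()['time'])
"
```

```text
top0 [427 309  11  10  78] [ 0.265 -0.311  0.01 ]
scene0 [147 228  13  10 100] [ 0.187 -0.25   0.01 ]
w1 [313 318  11  23 137] [ 0.237 -0.313  0.01 ]
w7 [154 269  14  25 194] [ 0.224 -0.288  0.01 ]
topnow [421 323  29  30 172] [ 0.194 -0.334  0.01 ]
scenenow [115 247  45  15 166] [ 0.186 -0.326  0.01 ]
20.75
```

```bash
python3 -c "
from workcell import bot
print(bot.finish_job())"
```

```text
the job is handed in; nothing more can be done
None
```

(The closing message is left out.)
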